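# Find the block heater whose lid stays up, and load the vial in it

### The job

One of the two block heaters has a worn lid hinge. Lift a lid by its bar to near its stop and ease off to test it: a sound lid stays up by itself, but a lid that sinks must be caught and lowered shut, never dropped, and then the other heater is used. Leave the sound lid standing well open and set the vial upright, fully down in one of that heater's three front wells, leave the other heater shut, force nothing and do not disturb the other things on the bench.

Things in the scene. Friction and masses are not known exactly. Their poses are not given: they have to be found in the camera images.
- heater_a: First block heater, white box 192 mm deep (x), 200 mm wide (y), fixed. Origin: centre of its underside, on the bench; -x is its front (grey panel with dial and dark display), z up. Flat deck 66 mm high. Shut, a smoked clear hood lid, 182 mm wide, covers it, its top 113 mm above the bench. Both heaters look alike; nothing shows which hinge is worn.
- heater_b: Second block heater, white box 192 mm deep (x), 200 mm wide (y), fixed. Origin: centre of its underside, on the bench; -x is its front (grey panel with dial and dark display), z up. Flat deck 66 mm high. Shut, a smoked clear hood lid, 182 mm wide, covers it, its top 113 mm above the bench. Both heaters look alike; nothing shows which hinge is worn.
- lid_a (a joint): First lid angle in rad: 0 shut, grows as the front lifts; stop at 1.35; stop and seal are springy, 0.01 rad at 12 N on the bar; 25 N strains them. Lid 0.28 to 0.44 kg, centre 95 mm from the hinge. Sound hinge: friction about 0.6 N m (4 to 5 N at the bar lifts, 1 to 3 N lowers), stays where left. Worn hinge: hardly any friction, sinks from every angle, passing 3 rad/s if dropped; near the stop it leans on a finger with only 0.2 to 0.4 N.
- lid_b (a joint): Second lid angle in rad: 0 shut, grows as the front lifts; stop at 1.35; stop and seal are springy, 0.01 rad at 12 N on the bar; 25 N strains them. Lid 0.28 to 0.44 kg, centre 95 mm from the hinge. Sound hinge: friction about 0.6 N m (4 to 5 N at the bar lifts, 1 to 3 N lowers), stays where left. Worn hinge: hardly any friction, sinks from every angle, passing 3 rad/s if dropped; near the stop it leans on a finger with only 0.2 to 0.4 N.
- bar_a (a point): First heater: middle of the lid's lift bar: round level steel bar 10 mm thick, 100 mm long, parallel to the heater's y, 42 mm in front of the hood's front wall, 212 mm from the hinge line; it swings on an arc about that line. Shut, it lies 92 mm above the bench, 124 mm in front of the heater's origin, free space below.
- bar_b (a point): Second heater: middle of the lid's lift bar: round level steel bar 10 mm thick, 100 mm long, parallel to the heater's y, 42 mm in front of the hood's front wall, 212 mm from the hinge line; it swings on an arc about that line. Shut, it lies 92 mm above the bench, 124 mm in front of the heater's origin, free space below.
- hinge_a (a point): First heater: point on the hinge line, midway across: 88 mm behind the heater's origin, 92 mm above the bench; the line runs along the heater's y.
- hinge_b (a point): Second heater: point on the hinge line, midway across: 88 mm behind the heater's origin, 92 mm above the bench; the line runs along the heater's y.
- well_a (a point): First heater: mouth centre, at deck height, of the middle well of the front row. The row: three round wells 28.5 mm wide along the heater's y, 45 mm apart, at heater x = -58 mm; 26 mm deep (floor 40 mm above the bench), mouth chamfered 1.5 mm. All empty, any will do. The 12 mm dimples behind them are not for the vial.
- well_b (a point): Second heater: mouth centre, at deck height, of the middle well of the front row. The row: three round wells 28.5 mm wide along the heater's y, 45 mm apart, at heater x = -58 mm; 26 mm deep (floor 40 mm above the bench), mouth chamfered 1.5 mm. All empty, any will do. The 12 mm dimples behind them are not for the vial.
- vial: the only small vial: round, upright, white with a blue cap, 25 mm across (cap 24 mm), 62 mm tall, 20 g; origin at the centre of its underside, z up. Fully down in a well, its underside is 40 mm above the bench and 36 mm of it stands out of the deck.
- bench_cup: bystander: sample cup with a yellow lid, 64 mm across, 62 mm tall, left of the work; origin under its centre. Leave alone.
- broth_1: bystander: dark bottle with a blue cap, 44 mm across, 105 mm tall, on the right; origin under its centre. Leave alone.
- timer: bystander: small white timer, 60 x 64 x 19 mm, front right; origin under its centre. Leave alone.
- forceps: bystander: steel forceps, 123 mm long, 6 mm high, at the front edge; origin under its centre. Leave alone.

How it is judged:
By the outcome, as a careful person would: the job done as asked, in the order asked, and still so for the second after the job is handed in, with the robot touching nothing.
It also fails if it takes over 72 s, if anything falls off the work surface, if the arm or the gripper's body presses on something with over 40 N, if the wrist force passes 120 N, or if a joint passes its speed limit or range.

### The arm

A 6-joint arm with a two-finger parallel gripper is mounted at the origin on a cart in front of the work surface, level with it; the furniture and walls round the work are solid. World frame = base frame: x ahead of the robot, y to its left, z up, the work surface at z = 0. Lengths are in mm, angles in rad, forces in N, time in s.
With the tool pointing down it reaches from about 275 to 825 mm from the base axis. Payload 4.9 kg.
Tool frame: the origin (TCP) lies at the very end of the fingers, on their centre line; the grasp point (between the pads) lies 19 mm behind it; z points along the fingers, y is the direction in which the jaws open and shut (so a half turn about z gives the same grasp; the last joint's range is limited). The gripper opens to 85 mm and grips with 20 to 120 N. Pads are 22 mm wide; open, the fingers measure 114 mm over their backs; the gripper's body (76 mm by 85 mm) begins 54 mm behind the grasp point. The pads swing forward as they close: fully open they stand 13 mm farther back than shut.
Start: joints at [-1.246, 0.326, -0.193, 1.052, 0, 1.437], TCP at [243.594, -493.133, 231.281] pointing down, gripper open.
Joint ranges: [-2.65, 2.65], [-0.97, 1.79], [-1.3, 1.35], [-1.93, 2.1], [-1.47, 1.37], [-3.14, 3.14]. Speed limits (rad/s): [2.57, 2.57, 3.14, 3.14, 3.14, 3.14].

### API

Orientations are given as [roll, pitch, yaw] about the fixed x, y, z axes, in that order (R = Rz(yaw) Ry(pitch) Rx(roll)).
In Python, from bench import bot, solve_ik, imaging gives the robot as it stands. Calls block until the motion is done:
- bot.move_ptp(position, orientation): joint-space move of the TCP to a pose.
- bot.movel(position, rot=None, max_speed=150, threshold=None): straight line of the TCP; rot=None keeps the orientation; max_speed is the mean speed in mm/s. With threshold (N) it stops when the force on the tool has changed by that much, and returns True; else False.
- bot.move_j(angles): joint-space move.
- bot.grip(opening, effort=None): opening from 0.0 (shut) to 1.0 (fully open); effort is the grip in N (None keeps the last); returns when the fingers have stopped.
- bot.dwell(seconds).
- solve_ik(position, orientation): joint angles nearest the present ones, or None.
- bot.get_state(): the state.
- imaging.capture(name): name is "scene" or "side" or "wrist"; returns the picture (480x640x3 uint8, blue, green, red); there is no depth.
- imaging.camera_model(name): a dict with "K" (3x3 intrinsics, pixels), "position" and "rotation" of the camera in the world. Camera axes: x right, y up, looking along -z (the intrinsics and any distortion apply to the point x, -y, -z); pixel columns grow to the right and rows downward; lengths in mm; the calibration is good to about 2 mm. A picture is of the moment at which its call begins: read the wrist's pose just before it. camera_model takes no time and is no camera call; for the wrist camera it gives the pose at the moment of the call.
A pose or a line that the arm cannot do raises bot.IKError and nothing moves.
- bot.sign_off(): hands the job in, once; it reports no verdict.
The state is a dict: "t": time; "qpos": joint angles; "joint_velocities": joint speeds; "effort": joint torques, N m; "tcp_pos": TCP position; "orientation": TCP orientation; "contact_force": force on the tool from outside, world axes, zero at the start; "wrist_torque": the same for the moment, N m; "opening": opening from 0.0 (shut) to 1.0 (fully open).
Only numpy, scipy, OpenCV 4.12 (cv2) and the standard library are available. Lean on these libraries where they do the work, as an engineer would, in place of code of your own. Each camera call takes 0.05 s, during which the arm holds its last target.

## Working session

There is one attempt and no reset: what is moved stays moved. The work goes in short steps, each a Python script; the robot and the scene stay as the last script left them, time stands still between calls to the robot, and variables do not carry over. Pictures are saved under pics/ and viewed, and the job is handed in when it is done.

```bash
ls; mkdir -p pics; python3 - <<'E'
from bench import bot, solve_ik, imaging
import cv2
for n in("scene","side","wrist"):
    m=imaging.camera_model(n); print(n,m)
    cv2.imwrite(f"pics/{n}0.png",imaging.capture(n))
print(bot.get_state())
E
```

```text
pics
scene {'K': array([[541.32023986,   0.        , 322.3030364 ],
       [  0.        , 541.32023986, 234.28751924],
       [  0.        ,   0.        ,   1.        ]]), 'position': array([  -10.35421633, -1062.96087564,  1252.07645997]), 'rotation': array([ 0.80413708, -0.00757969, -0.44748194])}
side {'K': array([[467.50841893,   0.        , 317.87873699],
       [  0.        , 467.50841893, 244.37593683],
       [  0.        ,   0.        ,   1.        ]]), 'position': array([ 549.12186924, 1042.0804658 , 1328.79398369]), 'rotation': array([0.70085649, 0.0036864 , 3.10229291])}
wrist {'K': array([[412.81319065,   0.        , 323.80699531],
       [  0.        , 412.81319065, 242.28943055],
       [  0.        ,   0.        ,   1.        ]]), 'position': array([ 314.61303511, -457.02292417,  373.21263498]), 'rotation': array([-3.19749737e-01,  4.78731498e-04, -1.11175328e+00])}
{'t': 0.15, 'qpos': array([-1.24622692e+00,  3.26800668e-01, -1.93326653e-01,  1.05201030e+00,
       -2.28107952e-05,  1.43656968e+00]), 'joint_velocities': array([-0.00026364, -0.00249526,  0.00284512,  0.00024104, -0.00036062,
       -0.00056674]), 'effort': array([ 7.88639409e-04, -4.43705785e+01,  2.62663847e+01,  1.04542720e-02,
       -1.43164257e-04, -2.25422923e-05]), 'tcp_pos': array([ 243.42916497, -492.71198167,  230.67744941]), 'orientation': array([-3.14026037e+00, -1.56891192e-04,  4.58795965e-01]), 'contact_force': array([-0.31432986, -0.52846915, -0.2338882 ]), 'wrist_torque': array([-0.06766014,  0.05756644,  0.0808875 ]), 'opening': 1.0024100946132366}
```

View pics/scene0.png

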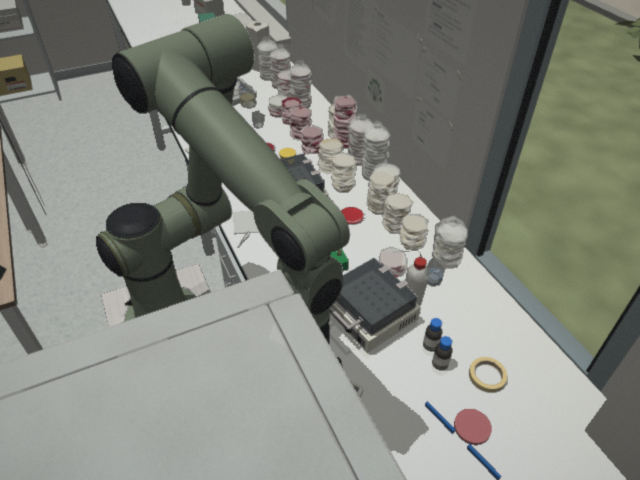

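View pics/side0.png

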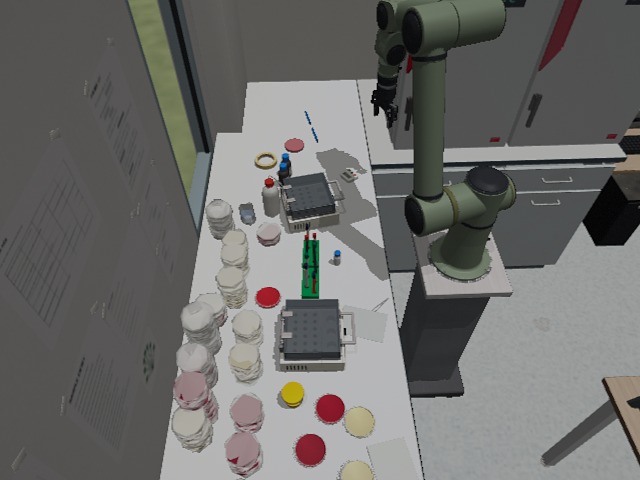

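View pics/wrist0.png

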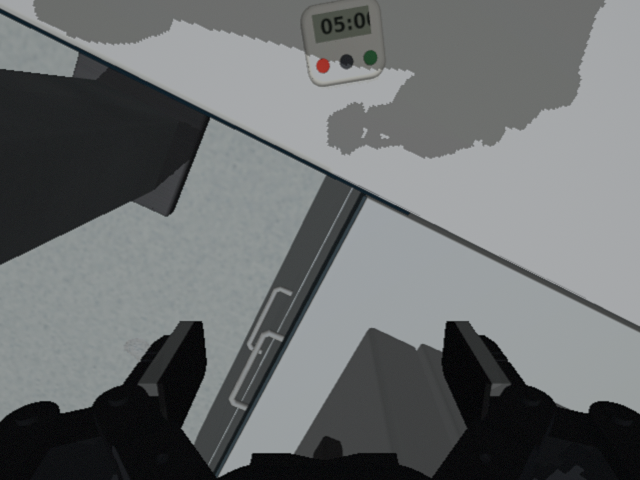

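```bash
cat > h.py <<'E'
from bench import bot, solve_ik, imaging
import numpy as np, cv2
from scipy.spatial.transform import Rotation as R
def ray(m,u,v):
    K=m["K"]; d=np.array([(u-K[0,2])/K[0,0],-(v-K[1,2])/K[1,1],-1])
    return np.array(m["position"]),R.from_euler("xyz",m["rotation"]).apply(d)
def onz(m,u,v,z):
    p,d=ray(m,u,v); return p+d*(z-p[2])/d[2]
def proj(m,P):
    q=R.from_euler("xyz",m["rotation"]).inv().apply(np.atleast_2d(P)-m["position"])
    K=m["K"]; return np.c_[K[0,0]*q[:,0]/-q[:,2]+K[0,2],K[1,1]*q[:,1]/q[:,2]+K[1,2]]
E
python3 - <<'E'
from h import *
im=cv2.imread("pics/side0.png"); m=imaging.camera_model("side")
c=im[160:370,240:400]
cv2.imwrite("pics/side0c.png",cv2.resize(c[:110],None,fx=5,fy=5,interpolation=cv2.INTER_CUBIC))
cv2.imwrite("pics/side0d.png",cv2.resize(im[270:380,250:410],None,fx=5,fy=5,interpolation=cv2.INTER_CUBIC))
for n,(u,v),z in [("barL",(349,331),92),("barR",(340,192),92),("vial",(337,252),62),("cup",(292,394),62),("timer",(350,175),19),("bottle1",(286,170),105),("bottle2",(285,158),105),("red",(270,183),130),("forceps",(381,304),5),("pcb",(311,267),20)]:
    print(n,onz(m,u,v,z).round(0))
E
```

```text
barL [433. 342.  92.]
barR [ 418. -259.   92.]
vial [446.  12.  62.]
cup [605. 517.  62.]
timer [ 361. -437.   19.]
bottle1 [ 624. -380.  105.]
bottle2 [ 628. -454.  105.]
red [ 682. -279.  130.]
forceps [310. 195.   5.]
pcb [539.  42.  20.]
```

View pics/side0c.png

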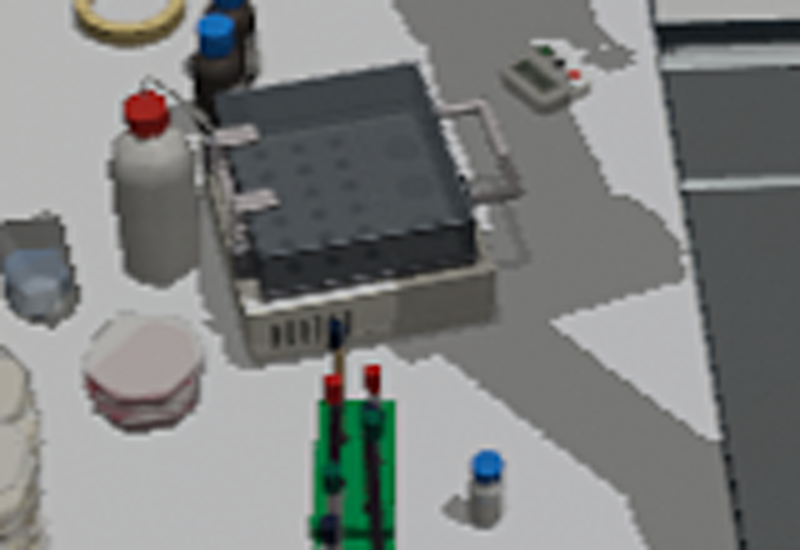

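View pics/side0d.png

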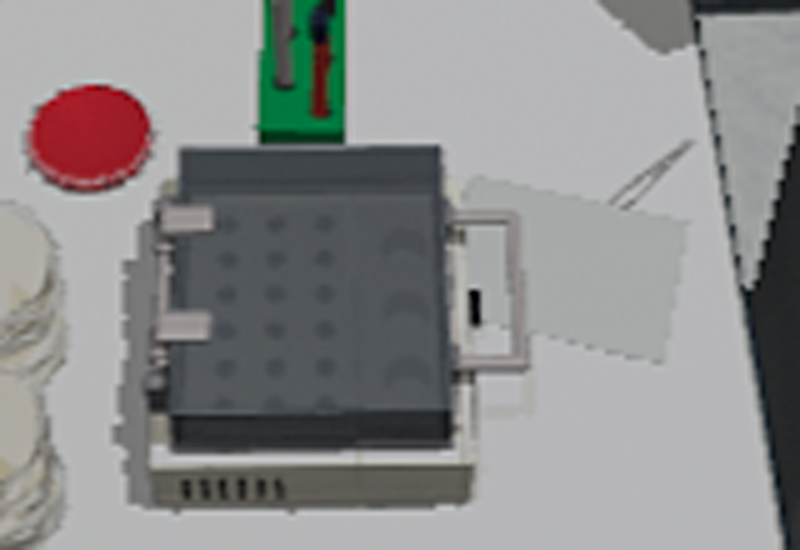

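```bash
python3 - <<'E'
from h import *
print(solve_ik([400,30,400],[np.pi,0,np.pi]))
bot.move_ptp([400,30,400],[np.pi,0,np.pi])
m=imaging.camera_model("wrist"); im=imaging.capture("wrist"); cv2.imwrite("pics/w1.png",im)
import pickle; pickle.dump(m,open("w1.pkl","wb"))
s=bot.get_state(); print(s["t"],s["tcp_pos"],s["qpos"],m["position"],m["rotation"],s["contact_force"])
E
```

```text
[-0.10967029 -0.01928567 -0.1807048   1.40937719  0.         -0.10967029]
2.2583 [400.14045578  29.47639156 399.69192245] [-1.10848960e-01 -1.86388829e-02 -1.80835910e-01  1.40913379e+00
 -1.32229307e-04 -1.09518450e-01] [318.78314214  29.84438843 542.36941892] [-0.31727238  0.00172829  1.5698721 ] [-0.18243543 -0.49950138 -0.16379486]
```

View pics/w1.png

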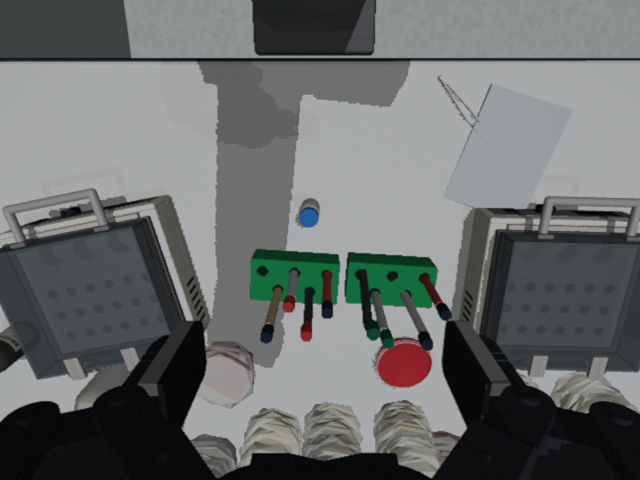

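```bash
python3 - <<'E'
from h import *
im=cv2.imread("pics/w1.png")
a=cv2.resize(im[170:270,0:200],None,fx=4,fy=4,interpolation=cv2.INTER_CUBIC)
b=cv2.resize(im[170:270,440:640],None,fx=4,fy=4,interpolation=cv2.INTER_CUBIC)
cv2.imwrite("pics/w1c.png",np.vstack([cv2.resize(a,(780,290)),cv2.resize(b,(780,290))]))
m=__import__("pickle").load(open("w1.pkl","rb"))
hsv=cv2.cvtColor(im,cv2.COLOR_BGR2HSV)
mk=cv2.inRange(hsv,(100,130,60),(125,255,255))
n,l,st,c=cv2.connectedComponentsWithStats(mk)
for i in range(1,n):
    if st[i,4]>60: print(st[i],c[i],onz(m,*c[i],62))
E
```

```text
[299 208  19  19 285] [308.27017544 217.01403509] [444.56941984  10.24249387  62.        ]
```

View pics/w1c.png

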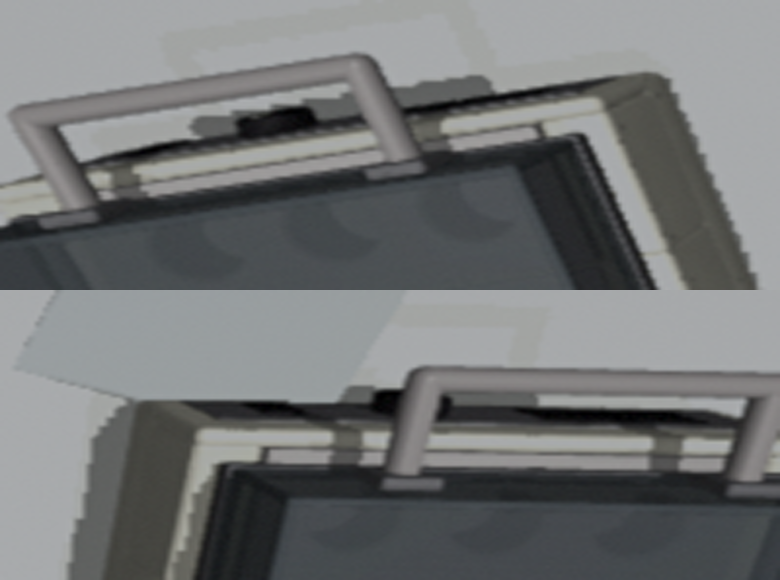

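```bash
python3 - <<'E'
from h import *
m=__import__("pickle").load(open("w1.pkl","rb"))
ms=imaging.camera_model("side")
for nm,A,B,SA,SB in [("R",(6.4,208.6),(92.8,192.8),(336.4,180.6),(343.4,198)),("L",(549.7,200.3),(636.9,201.7),(353,313),(353.6,342.4))]:
  for mm,A,B in ((m,A,B),(ms,SA,SB)):
    a=onz(mm,*A,92);b=onz(mm,*B,92);c=(a+b)/2
    d=(b-a)[:2]; d=d*np.sign(d[1]); yaw=np.arctan2(-d[0],d[1])
    e=np.array([np.cos(yaw),np.sin(yaw)])
    print(nm,a.round(1),b.round(1),"len",np.hypot(*d).round(1),"mid",c.round(1),"yaw",yaw.round(3),"origin",(c[:2]+124*e).round(1))
E
```

```text
R [ 426.8 -326.5   92. ] [ 409.  -226.5   92. ] len 101.6 mid [ 417.9 -276.5   92. ] yaw 0.177 origin [ 540.  -254.7]
R [ 427.5 -323.9   92. ] [ 407.4 -225.7   92. ] len 100.2 mid [ 417.4 -274.8   92. ] yaw 0.202 origin [ 538.9 -249.9]
L [417.7 279.7  92. ] [419.3 376.8  92. ] len 97.1 mid [418.5 328.3  92. ] yaw -0.017 origin [542.5 326.2]
L [415.5 280.   92. ] [422.6 380.4  92. ] len 100.7 mid [419.  330.2  92. ] yaw -0.07 origin [542.7 321.5]
```

```bash
cat >> h.py <<'E'
H={"R":(np.array([417.8,-276.0]),0.18),"L":(np.array([418.7,328.8]),-0.028)}
def frame(k):
    c,y=H[k]; return np.array([c[0],c[1],92.]),np.array([np.cos(y),np.sin(y),0])
Z=np.array([0,0,1.])
def barpose(k,th,a,off=24.,ahead=20.,sgn=1):
    """off: distance of tool axis above(bar-normal) the bar centre; off=h-5 -> lower finger touches"""
    b,e=frame(k); hin=b+212*e
    B=hin-212*np.cos(th)*e+212*np.sin(th)*Z
    d=np.cos(a)*e-np.sin(a)*Z; n=-np.sin(a)*e-np.cos(a)*Z
    y=sgn*n; x=np.cross(y,d)
    return B-off*n+ahead*d, R.from_matrix(np.c_[x,y,d]).as_euler("xyz")
E
python3 - <<'E'
from h import *
for k in "RL":
  for sg in (1,-1):
    for a0,a1 in ((20,75),(30,75),(35,60)):
      out=[]
      for f in np.linspace(0,1,6):
        p,o=barpose(k,1.3*f,np.radians(a0+(a1-a0)*f),sgn=sg)
        q=solve_ik(p,o); out.append(None if q is None else q.round(2))
      print(k,sg,a0,a1); print(out[0],out[2],out[-1],[x is None for x in out])
  p,o=barpose(k,0,np.radians(20),ahead=-60); print("pre",solve_ik(p,o))
E
```

```text
R 1 20 75
[-1.31  0.59 -1.05 -0.3   1.21 -2.9 ] [-1.06  0.15 -0.85  0.24  0.78 -2.67] [-0.59  0.32 -0.1   0.96  0.18 -2.32] [False, False, False, False, False, False]
R 1 30 75
[-1.24  0.47 -1.03 -0.19  1.03 -2.84] [-1.01  0.14 -0.79  0.32  0.67 -2.65] [-0.59  0.32 -0.1   0.96  0.18 -2.32] [False, False, False, False, False, False]
R 1 35 60
[-1.2   0.42 -1.01 -0.12  0.93 -2.81] [-1.04  0.14 -0.82  0.28  0.73 -2.66] [-0.68  0.2  -0.34  0.68  0.39 -2.36] [False, False, False, False, False, False]
R -1 20 75
[-1.31  0.59 -1.05 -0.3   1.21  0.24] [-1.06  0.15 -0.85  0.24  0.78  0.47] [-0.59  0.32 -0.1   0.96  0.18  0.82] [False, False, False, False, False, False]
R -1 30 75
[-1.24  0.47 -1.03 -0.19  1.03  0.3 ] [-1.01  0.14 -0.79  0.32  0.67  0.49] [-0.59  0.32 -0.1   0.96  0.18  0.82] [False, False, False, False, False, False]
R -1 35 60
[-1.2   0.42 -1.01 -0.12  0.93  0.33] [-1.04  0.14 -0.82  0.28  0.73  0.48] [-0.68  0.2  -0.34  0.68  0.39  0.78] [False, False, False, False, False, False]
pre [-1.52305238  0.55664013 -0.91614117  0.44561595  1.19847718  2.77063842]
L 1 20 75
[ 0.93 
[... 365 characters left out ...]
[ 0.73  0.15 -0.86 -0.07 -0.51 -0.98] [ 0.49  0.24 -0.29  0.57 -0.25 -1.11] [False, False, False, False, False, False]
L -1 20 75
[ 0.93  0.79 -1.2  -1.43 -0.87  2.02] [ 0.75  0.16 -0.9  -0.16 -0.55  2.15] [ 0.44  0.38 -0.02  0.94 -0.12  2.02] [False, False, False, False, False, False]
L -1 30 75
[ 0.87  0.56 -1.14 -0.95 -0.75  2.13] [ 0.71  0.15 -0.82  0.01 -0.47  2.16] [ 0.44  0.38 -0.02  0.94 -0.12  2.02] [False, False, False, False, False, False]
L -1 35 60
[ 0.84  0.48 -1.1  -0.75 -0.68  2.17] [ 0.73  0.15 -0.86 -0.07 -0.51  2.16] [ 0.49  0.24 -0.29  0.57 -0.25  2.03] [False, False, False, False, False, False]
pre [ 1.11085928  0.63399495 -1.24122461 -1.15955281 -1.02245056 -0.93245982]
```

```bash
python3 - <<'E'
from h import *
a=np.radians(30)
p,o=barpose("R",0,a,off=13,ahead=-60,sgn=-1)
bot.move_ptp(p+np.array([0,0,60]),o); bot.grip(0.7)
bot.movel(p,max_speed=150)
bot.movel(barpose("R",0,a,off=13,ahead=20,sgn=-1)[0],max_speed=120,threshold=4)
m=imaging.camera_model("wrist"); im=imaging.capture("wrist"); cv2.imwrite("pics/w2.png",im)
cv2.imwrite("pics/s2.png",cv2.resize(imaging.capture("side")[150:260,240:400],None,fx=5,fy=5,interpolation=cv2.INTER_CUBIC))
s=bot.get_state(); print(s["t"],s["tcp_pos"],s["orientation"],p,o,s["contact_force"],s["opening"])
E
```

```text
5.5583 [ 441.08641484 -272.39197405   93.80429333] [2.09420575e+00 7.42059842e-04 1.75011008e+00] [ 373.07296612 -284.13895729  133.25833025] [2.0943951  0.         1.75079633] [ 0.62245869 -0.18266047 -0.7290489 ] 0.7037959230003142
```

View pics/w2.png

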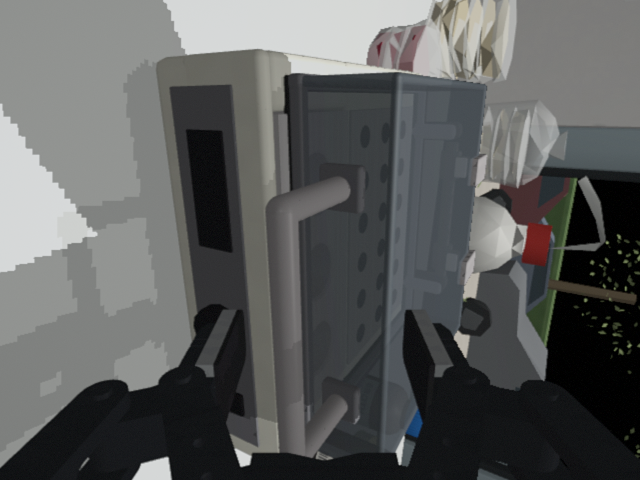

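View pics/s2.png

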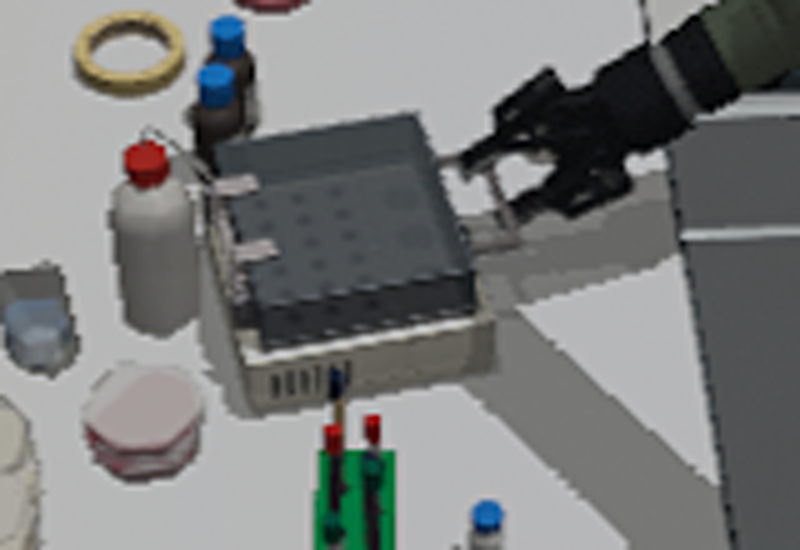

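```bash
cat >> h.py <<'E'
def arc(k,t0,t1,a0,a1,off,sgn,n,speed=100,ahead=20,fmax=15,v=True):
    """lid follows arc; tilt linear in theta from a0 to a1"""
    for th,a in list(zip(np.linspace(t0,t1,n+1),np.linspace(a0,a1,n+1)))[1:]:
        p,o=barpose(k,th,a,off,ahead,sgn)
        hit=bot.movel(p,rot=o,max_speed=speed,threshold=fmax)
        s=bot.get_state()
        if v: print(round(s["t"],2),"th",th.round(2),"F",s["contact_force"].round(1),hit)
        if hit: return False
    return True
E
python3 - <<'E'
from h import *
a=np.radians(30)
print(bot.movel(barpose("R",0,a,off=32,sgn=-1)[0],max_speed=40,threshold=2.5))
s=bot.get_state(); b,e=frame("R"); n=-np.sin(a)*e-np.cos(a)*Z
off=-np.dot(s["tcp_pos"]-b,n)
print("off",off,s["t"],s["contact_force"])
E
```

```text
True
off 28.47247006884868 5.9833 [ 0.40590812  0.28375254 -0.75420258]
```

```bash
python3 - <<'E'
from h import *
arc("R",0,0.39,np.radians(30),np.radians(43),27,-1,2,speed=80)
cv2.imwrite("pics/w3.png",imaging.capture("wrist"))
cv2.imwrite("pics/s3.png",cv2.resize(imaging.capture("side")[150:260,240:400],None,fx=5,fy=5,interpolation=cv2.INTER_CUBIC))
E
```

```text
6.6 th 0.2 F [ 0.3 -0.3 -1.6] False
7.22 th 0.39 F [-0.2 -1.1 -0.8] False
```

View pics/w3.png

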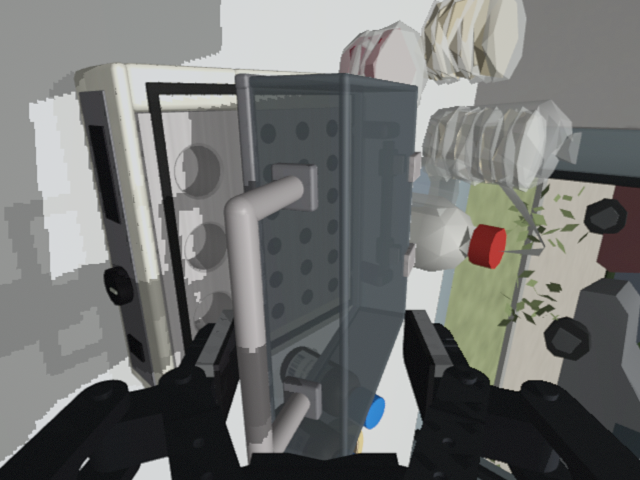

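View pics/s3.png

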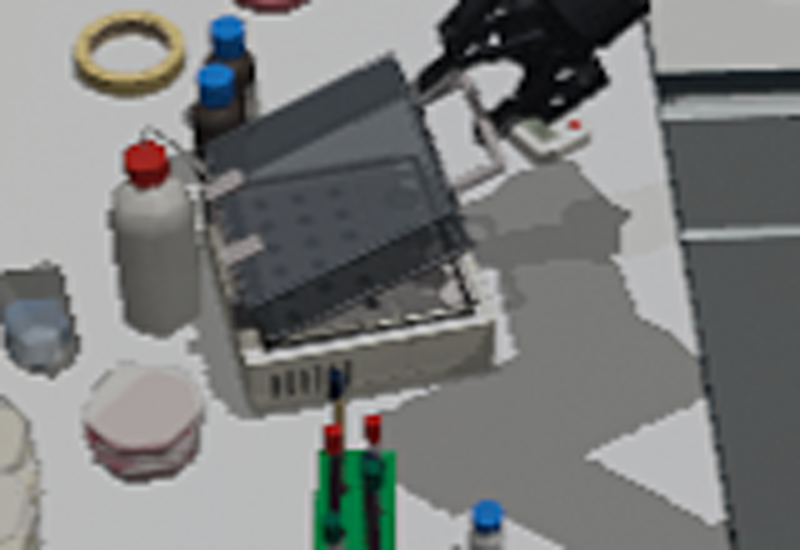

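```bash
python3 - <<'E'
from h import *
arc("R",0.39,1.27,np.radians(43),np.radians(74),27,-1,4,speed=110)
w0=imaging.capture("wrist");s0=imaging.capture("side")
# ease off 30 mm tangentially (~0.14 rad) 
arc("R",1.27,1.27-0.14,np.radians(74),np.radians(74),27,-1,1,speed=50)
bot.dwell(0.6)
w1=imaging.capture("wrist");s1=imaging.capture("side")
print(bot.get_state()["t"])
cv2.imwrite("pics/w4.png",np.hstack([cv2.resize(x,(400,300)) for x in(w0,w1)]))
cv2.imwrite("pics/s4.png",np.hstack([cv2.resize(x[110:260,230:370],None,fx=2.8,fy=2.8,interpolation=cv2.INTER_CUBIC) for x in(s0,s1)]))
E
```

```text
7.87 th 0.61 F [-0.9 -1.3 -0.5] False
8.41 th 0.83 F [-1.4 -0.7 -0.5] False
8.95 th 1.05 F [-0.7 -1.1 -0.3] False
9.5 th 1.27 F [ 0.5 -0.3  0.5] False
10.34 th 1.13 F [-0.9  0.1  0.6] False
11.0417
```

View pics/w4.png

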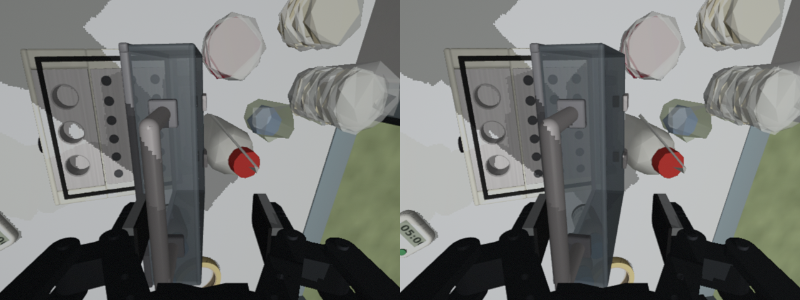

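View pics/s4.png

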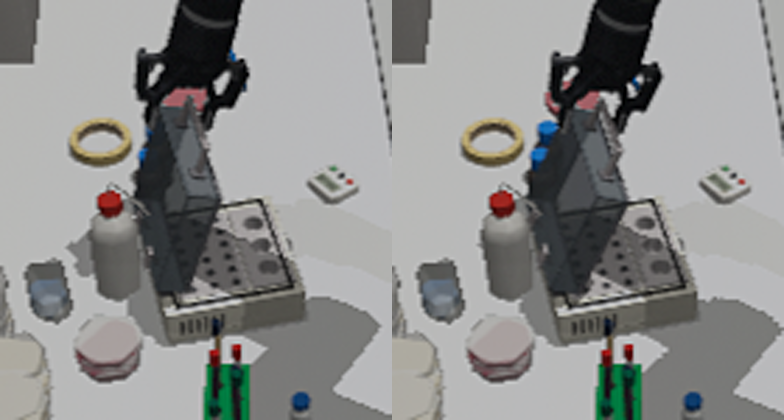

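The lid stayed against the lower finger as I eased off 30 mm, in both views, and lifting took only about 1 N. The right heater's hinge is the worn one, so I'll lower its lid shut on the finger.

```bash
python3 - <<'E'
from h import *
r=np.radians
ok=arc("R",1.13,0.12,r(74),r(33),27,-1,5,speed=85)
ok=arc("R",0.12,0.0,r(33),r(30),27,-1,1,speed=40)
bot.movel(barpose("R",0,r(30),off=14,sgn=-1)[0],max_speed=40)
w=imaging.capture("wrist"); s1=imaging.capture("side")
cv2.imwrite("pics/w5.png",cv2.resize(w,(400,300)))
cv2.imwrite("pics/s5.png",cv2.resize(s1[150:260,240:400],None,fx=4,fy=4,interpolation=cv2.INTER_CUBIC))
s=bot.get_state();print(s["t"],s["contact_force"])
E
```

```text
11.66 th 0.93 F [-0.7  0.2 -0.6] False
12.27 th 0.73 F [-0.7  0.9  1.1] False
12.88 th 0.52 F [-0.8  1.8  0.2] False
13.48 th 0.32 F [-2.7  0.9 -0.9] False
14.09 th 0.12 F [-4.3  1.   0. ] False
14.84 th 0.0 F [-0.1 -1.1 -1.5] False
15.4167 [-0.0160758  -1.1745837   0.45677876]
```

View pics/w5.png

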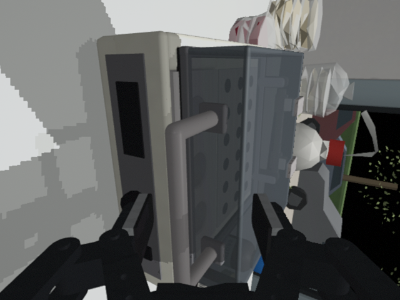

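View pics/s5.png

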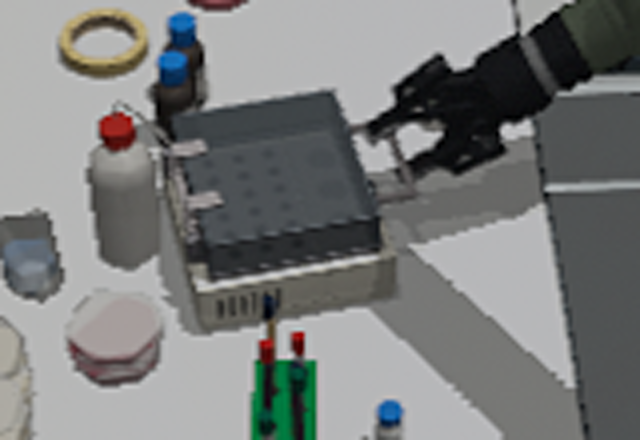

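The right lid is shut again, with the bar free between the fingers. Moving on to the left heater.

```bash
python3 - <<'E'
from h import *
r=np.radians
p,_=barpose("R",0,r(30),off=14,ahead=-65,sgn=-1)
bot.movel(p,max_speed=150); bot.movel(p+[0,0,130],max_speed=200)
p,o=barpose("L",0,r(30),off=13,ahead=-65,sgn=1)
bot.move_ptp(p+[0,0,130],o); bot.movel(p,max_speed=150)
bot.movel(barpose("L",0,r(30),off=13,ahead=20,sgn=1)[0],max_speed=120,threshold=4)
cv2.imwrite("pics/w6.png",cv2.resize(imaging.capture("wrist"),(400,300)))
s1=imaging.capture("side")
cv2.imwrite("pics/s6.png",cv2.resize(s1[260:380,240:400],None,fx=4,fy=4,interpolation=cv2.INTER_CUBIC))
cv2.imwrite("pics/s6r.png",cv2.resize(s1[150:260,240:400],None,fx=4,fy=4,interpolation=cv2.INTER_CUBIC))
s=bot.get_state();print(s["t"],s["tcp_pos"],s["contact_force"])
E
```

```text
21.5083 [442.06610486 328.44744871  93.81086045] [0.15226252 0.72769807 0.86838378]
```

View pics/w6.png

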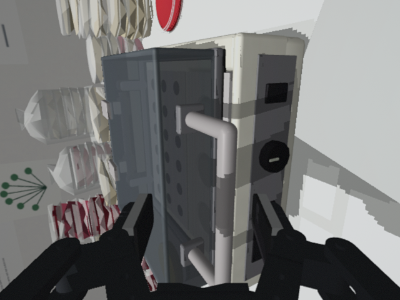

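View pics/s6.png

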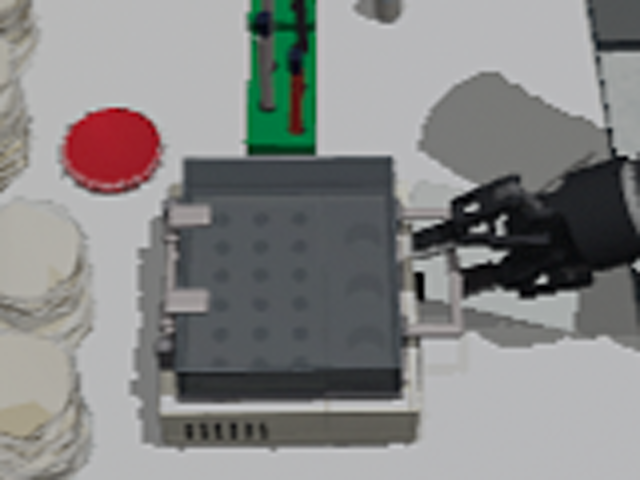

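The fingers straddle the left bar, so I'll lift and test.

```bash
python3 - <<'E'
from h import *
r=np.radians
bot.movel(barpose("L",0,r(30),off=25,sgn=1)[0],max_speed=50,threshold=5)
ok=arc("L",0,1.27,r(30),r(74),27,1,6,speed=100)
w0=imaging.capture("wrist");s0=imaging.capture("side")
if ok:
    arc("L",1.27,1.27-0.13,r(74),r(74),27,1,1,speed=50)
    bot.dwell(0.8)
w1=imaging.capture("wrist");s1=imaging.capture("side")
s=bot.get_state();print(s["t"],s["contact_force"])
cv2.imwrite("pics/w7.png",np.hstack([cv2.resize(x,(400,300)) for x in(w0,w1)]))
cv2.imwrite("pics/s7.png",np.hstack([cv2.resize(x[230:380,240:380],None,fx=2.8,fy=2.8,interpolation=cv2.INTER_CUBIC) for x in(s0,s1)]))
E
```

```text
22.48 th 0.21 F [-1.9 -0.6 -0.1] False
23.03 th 0.42 F [-0.8  0.4  0.6] False
23.6 th 0.64 F [-0.5 -0.5 -0.6] False
24.17 th 0.85 F [-0.2  0.5 -0.2] False
24.73 th 1.06 F [ 0.5 -0.1 -0.4] False
25.31 th 1.27 F [-0.1  0.3 -0.6] False
26.11 th 1.14 F [0.2 0.5 0.5] False
27.0083 [-0.3620809  -0.4954479   0.06624931]
```

View pics/w7.png

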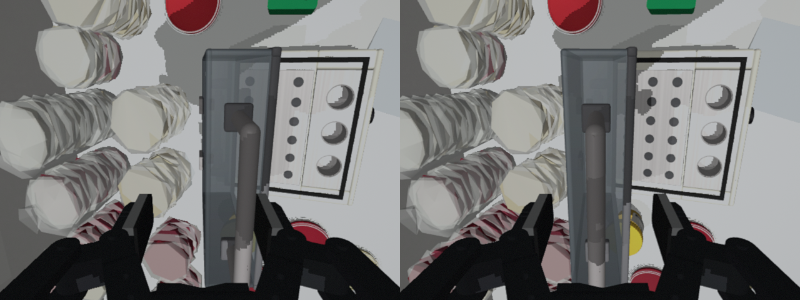

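View pics/s7.png

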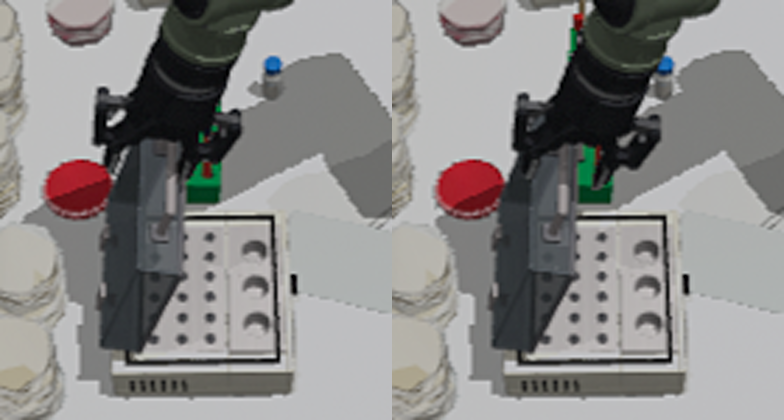

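The left lid stayed put while the finger backed off about 28 mm, and the bar now sits mid-gap. That makes it the sound one. I'll withdraw and measure its wells.

```bash
python3 - <<'E'
from h import *
import pickle
r=np.radians
p,o=barpose("L",1.14,r(74),27,ahead=-75,sgn=1)
bot.movel(p,max_speed=130)
m=imaging.camera_model("wrist"); im=imaging.capture("wrist"); cv2.imwrite("pics/w8.png",im); pickle.dump(m,open("w8.pkl","wb"))
s1=imaging.capture("side"); cv2.imwrite("pics/s8.png",s1)
s=bot.get_state();print(s["t"],s["tcp_pos"],s["contact_force"])
for i in(-1,0,1):
    b,e=frame("L"); yv=np.array([-e[1],e[0],0]); W=b+66*e+45*i*yv; W[2]=66; print(W,proj(m,W))
E
```

```text
27.9917 [547.0948783  324.91638757 362.7351326 ] [ 0.44705184 -0.19955996  0.14381327]
[483.41429432 281.96988031  66.        ] [[467.8768818  145.44268709]]
[484.67412969 326.95224146  66.        ] [[462.99505618 191.10783979]]
[485.93396506 371.93460261  66.        ] [[458.43092986 233.80119707]]
```

View pics/w8.png

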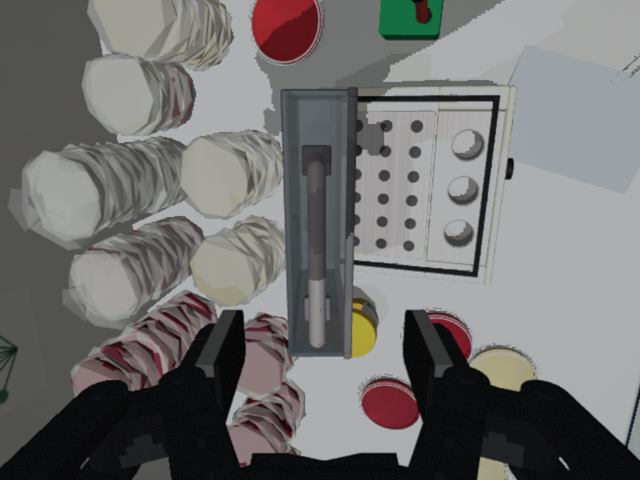

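```bash
python3 - <<'E'
from h import *
im=cv2.imread("pics/w8.png")
cv2.imwrite("pics/w8c.png",cv2.resize(im[120:255,430:500],None,fx=4.4,fy=4.4,interpolation=cv2.INTER_CUBIC))
E
```

```text
(no output)
```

View pics/w8c.png

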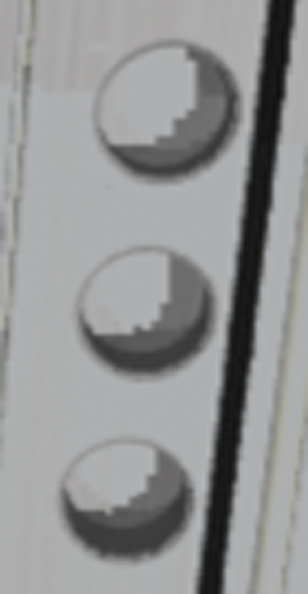

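```bash
python3 - <<'E'
from h import *
import pickle
D=[np.pi,0,np.pi-0.03]
bot.move_ptp([430,150,330],D)
bot.move_ptp([446,11,150],D)
m=imaging.camera_model("wrist"); im=imaging.capture("wrist"); cv2.imwrite("pics/w9.png",im); pickle.dump(m,open("w9.pkl","wb"))
hsv=cv2.cvtColor(im,cv2.COLOR_BGR2HSV)
mk=cv2.inRange(hsv,(100,130,60),(125,255,255))
n,l,st,c=cv2.connectedComponentsWithStats(mk)
for i in range(1,n):
    if st[i,4]>60: print(st[i],c[i],onz(m,*c[i],62))
s=bot.get_state();print(s["t"],s["tcp_pos"],s["opening"])
print(proj(m,[[446,11,0],[446,11,62]]))
E
```

```text
[ 304  227   39   40 1202] [322.75374376 246.12146423] [444.25696791  10.73081241  62.        ]
30.1167 [447.3553805   11.61173736 151.19934244] 0.7043341863560932
[[323.50994534 221.16171958]
 [323.29467194 248.88868103]]
```

View pics/w9.png

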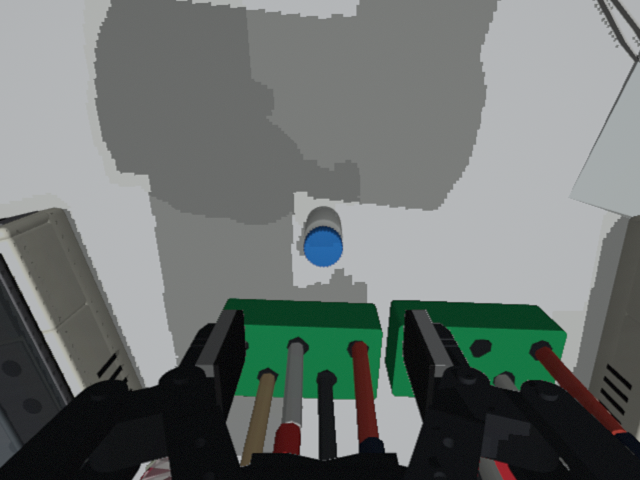

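```bash
python3 - <<'E'
from h import *
import pickle
m=pickle.load(open("w9.pkl","rb")); ms=imaging.camera_model("side")
for z in (0,20,40): print(z,onz(m,300,298,z).round(0),onz(m,300,312,z).round(0), onz(ms,319,265,z).round(0))
s=cv2.imread("pics/side0.png"); cv2.imwrite("pics/rack.png",cv2.resize(s[215:310,280:350],None,fx=6,fy=6,interpolation=cv2.INTER_CUBIC))
E
```

```text
0 [508.  -9.   0.] [520. -10.   0.] [510.  18.   0.]
20 [498.  -8.  20.] [509.  -8.  20.] [510.  34.  20.]
40 [488.  -6.  40.] [499.  -7.  40.] [511.  49.  40.]
```

View pics/rack.png

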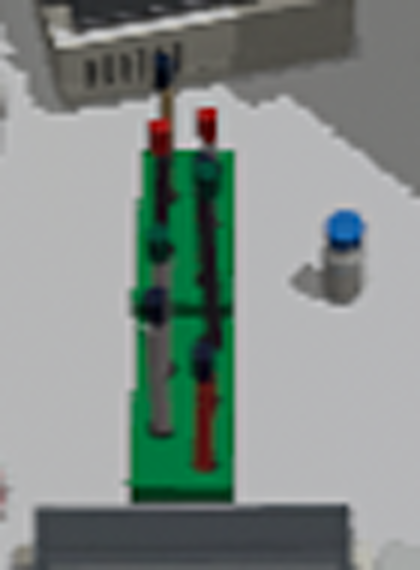

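```bash
python3 - <<'E'
from h import *
bot.movel([445,10.7,31],max_speed=100,threshold=6)
print(bot.get_state()["tcp_pos"])
bot.grip(0.0,25)
s=bot.get_state();print(s["t"],s["tcp_pos"],s["opening"],s["opening"]*85,s["contact_force"])
bot.movel([445,10.7,170],max_speed=150)
cv2.imwrite("pics/w10.png",imaging.capture("wrist"))
s=bot.get_state();print(s["t"],s["tcp_pos"],s["opening"],s["contact_force"])
s1=imaging.capture("side"); cv2.imwrite("pics/s10.png",cv2.resize(s1[200:290,290:400],None,fx=5,fy=5,interpolation=cv2.INTER_CUBIC))
E
```

```text
[445.48797636  10.65777306  31.4615842 ]
31.8667 [445.35005443  10.70575729  31.4060723 ] 0.28311174410363915 24.06449824880933 [0.2951533  0.47471349 5.03725268]
32.9917 [444.19351681  10.81097361 169.04093686] 0.28148009274814395 [-0.1384659  -0.40046107 -0.26813684]
```

View pics/w10.png

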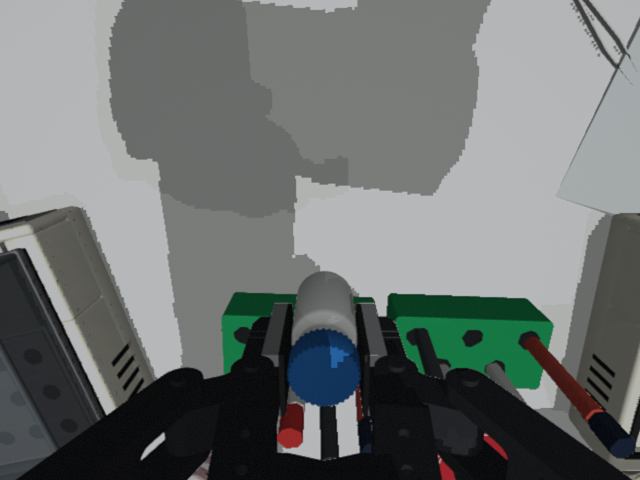

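View pics/s10.png

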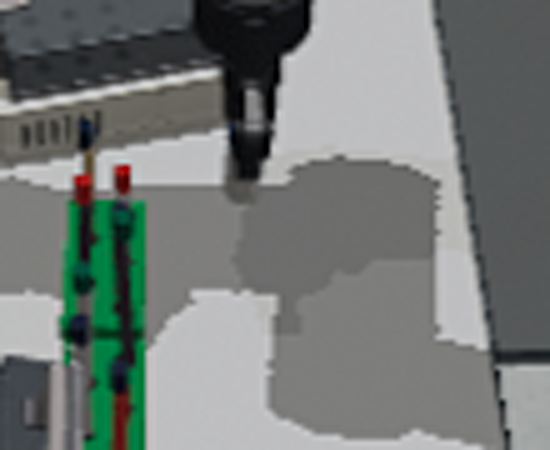

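```bash
python3 - <<'E'
from h import *
m=imaging.camera_model("wrist"); t=bot.get_state()["tcp_pos"]; print(t, onz(m,324,369,t[2]+30.6)-t, proj(m,[t+[0,0,30.6],t+[12.5,0,30.6]]))
D=[np.pi,0,np.pi-0.03]
for p in ([430,300,250],[484.7,327,150],[484.7,327,72]): print(solve_ik(p,D))
E
```

```text
[444.19295642  10.80202097 169.01408356] [-2.11983723  0.1120175  30.6       ] [[323.84607361 374.68399134]
 [324.97726283 407.03068093]]
[ 0.46832309  0.26653103 -0.22671484  1.07755046  0.          0.49832309]
[ 0.46729176  0.45320735 -0.21894952  0.89863945  0.          0.49729176]
[ 0.46729176  0.53725978 -0.30554491  0.72799164  0.          0.49729176]
```

```bash
python3 - <<'E'
from h import *
bot.movel([444,60,230],max_speed=180)
bot.move_ptp([470,320,200],[np.pi,0,np.pi-0.03])
bot.movel([485.5,327,110],max_speed=100); bot.dwell(0.3)
cv2.imwrite("pics/w11.png",imaging.capture("wrist")); s1=imaging.capture("side")
cv2.imwrite("pics/s11.png",cv2.resize(s1[230:380,240:400],None,fx=4,fy=4,interpolation=cv2.INTER_CUBIC))
s=bot.get_state();print(s["t"],s["tcp_pos"],s["opening"],s["orientation"],s["contact_force"])
E
```

```text
36.1167 [485.57283516 327.07918095 110.24862959] 0.28244822021151844 [3.14137156e+00 3.30615807e-04 3.11167089e+00] [-0.94601623  0.45353303 -0.71538322]
```

View pics/w11.png

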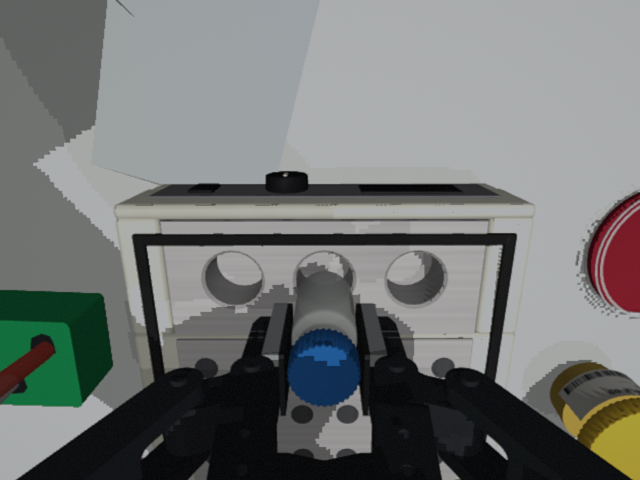

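View pics/s11.png

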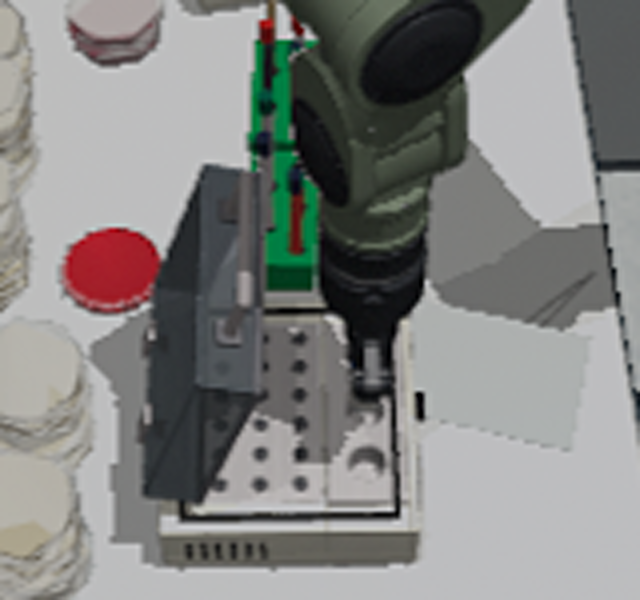

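```bash
python3 - <<'E'
from h import *
m=imaging.camera_model("wrist"); t=bot.get_state()["tcp_pos"]
print(onz(m,233,278,66),onz(m,416,279,66),onz(m,324.5,278.5,66))
hit=bot.movel([485.5,327,71.5],max_speed=45,threshold=6)
s=bot.get_state();print(hit,s["t"],s["tcp_pos"],s["opening"],s["contact_force"])
E
```

```text
[482.76528405 282.47145015  66.        ] [485.90743021 372.20694084  66.        ] [484.33625242 327.33620511  66.        ]
True 36.9417 [484.89165529 326.72407627  71.4233877 ] 0.27998509605243105 [0.4417654  0.10257827 3.68268886]
```

```bash
python3 - <<'E'
from h import *
bot.grip(0.5)
t=bot.get_state()["tcp_pos"]
bot.movel([484.9,326.8,170],max_speed=100)
bot.move_ptp([420,200,300],[np.pi,0,np.pi-0.03])
bot.dwell(0.3)
m=imaging.camera_model("wrist"); im=imaging.capture("wrist"); cv2.imwrite("pics/w12.png",im)
s1=imaging.capture("side"); cv2.imwrite("pics/s12.png",s1)
cv2.imwrite("pics/s12c.png",cv2.resize(s1[230:380,240:400],None,fx=4,fy=4,interpolation=cv2.INTER_CUBIC))
s=bot.get_state();print(s["t"],s["tcp_pos"],s["contact_force"])
hsv=cv2.cvtColor(im,cv2.COLOR_BGR2HSV)
n,l,st,c=cv2.connectedComponentsWithStats(cv2.inRange(hsv,(100,130,60),(125,255,255)))
for i in range(1,n):
    if st[i,4]>60: print(st[i],c[i],onz(m,*c[i],102))
E
```

```text
39.6 [419.9598588  200.30416759 299.34158255] [ 0.45597261  0.27422567 -0.02407674]
[454 261  27  27 549] [466.88342441 274.35883424] [483.24920952 325.16542771 102.        ]
```

View pics/w12.png

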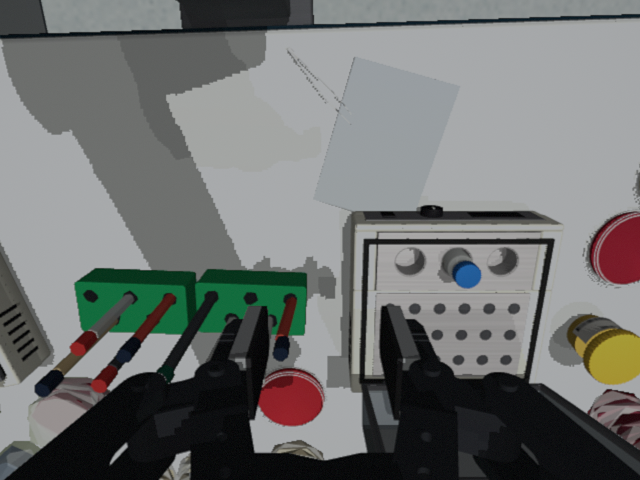

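View pics/s12c.png

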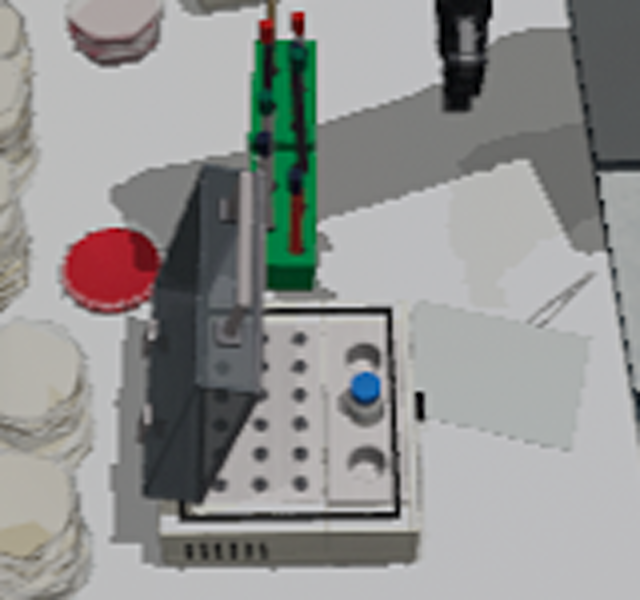

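View pics/s12.png

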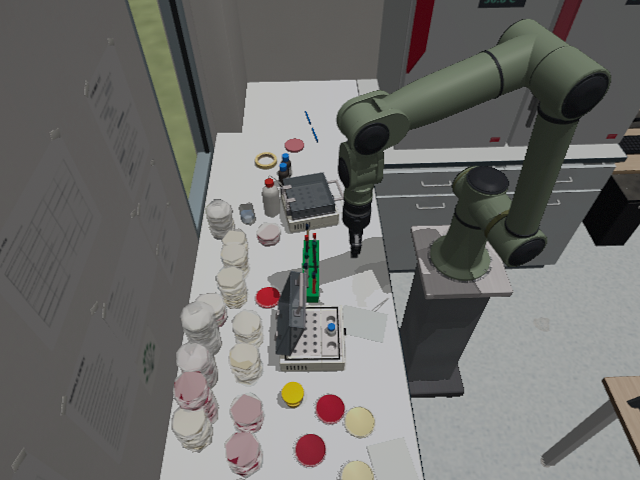

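```bash
python3 - <<'E'
from h import *
m=imaging.camera_model("wrist"); ms=imaging.camera_model("side")
s=cv2.imread("pics/s12.png"); n,l,st,c=cv2.connectedComponentsWithStats(cv2.inRange(cv2.cvtColor(s[310:345,315:345],cv2.COLOR_BGR2HSV),(100,130,60),(125,255,255)))
i=1+np.argmax(st[1:,4]); u,v=c[i]+[315,310]
p1,d1=ray(m,466.9,274.4);p2,d2=ray(ms,u,v)
d1/=np.linalg.norm(d1);d2/=np.linalg.norm(d2)
t=np.linalg.lstsq(np.c_[d1,-d2],p2-p1,rcond=None)[0]
print(u,v,p1+t[0]*d1,p2+t[1]*d2)
bot.sign_off()
E
```

```text
331.0 326.5 [486.02755917 327.18783222  96.59220348] [486.12249521 327.13961007  96.61532925]
the job is handed in; nothing more can be done
```

The job is done and handed in at about 40 s of the 72 s allowed; signing off returned no verdict.

- **Right heater (worn):** I lifted its lid to about 1.27 rad with the fingers around the bar. When I eased off about 30 mm, the lid followed the finger down. I lowered it shut on the finger, and pictures before and after I left it show it closed.
- **Left heater (sound):** Its lid stayed up on its own when the finger backed off about 28 mm. I left it standing open at about 1.25 to 1.3 rad, and it was still up in the last picture.
- **Vial:** It is in the left heater's middle front well. The tool stopped at 71.4 mm on light contact, which puts the vial's underside at about 40 mm, fully down. Locating the blue cap from two cameras gave (486, 327, 97) mm, within 2 mm sideways of the well centre. The height fits a cap whose top is at 102 mm. The vial looks upright.
- **Bench:** The other things look undisturbed in the last pictures, and the arm is clear of everything.

**Checks that disagreed:**
- Force readings were too noisy (about ±1 N, once 4 N while moving) to judge the hinges. The sound lid showed well under the expected 4 to 5 N on lifting, so the verdict rests on the pictures.
- A cap position from the wrist camera alone was about 2 mm off the two-camera one.

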